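# Find the guide gap that drags on the feeler

### The job

One of the three guide gaps in the pale aluminium block is set right for the feeler: its blade slides in against a light, steady drag, while one other gap is slack and one is too tight. Take the feeler with the yellow handle out of its wooden stand, try the gaps by feel, and leave it standing by itself in the gap that drags, pushed fully home. Be gentle: never force the blade where it refuses to go, and leave the other things on the bench alone.

Things in the scene. Friction and masses are not known exactly. Their poses are not given: they have to be found in the camera images.
- feeler: Loose feeler, about 70 g: yellow handle 34 x 13 x 48 mm (its own x, y, z) over a steel blade 20 mm wide (x), 4 mm thick (y), 50 mm long, pointing down (-z), lower edge rounded. Origin: centre of the handle's flat underside (the shoulder), where the blade begins; z up. A half turn about z makes no difference.
- stand: Fixed wooden stand 50 x 44 mm, 60 mm high, on a thin rubber foot 66 x 60 mm. Origin: centre of its underside. A slot 25 mm (its x) x 8 mm (its y) goes straight down through it; at the start the blade hangs in it and the shoulder lies on its top.
- fixture: Fixed pale aluminium block 64 x 150 mm (its own x, y), 60 mm high, dark feet to 49 mm either side in x. Origin: centre of its underside. Three vertical guide gaps go down through it, 46 mm apart along y. In each a spring shoe stands out alike, but one spring is very weak (slack gap), one light (right gap), one stiff (tight gap). Which is which changes every time.
- gap_left (a point): Centre of the mouth, at the block's top, of the gap at the fixture's +y end. Each gap is 23 mm long (fixture x), 6 mm wide (y), chamfered 3 mm. Its shoe is on the +y side under a 20 degree slope that the blade meets 13 to 20 mm down. Fully home, the handle's underside lies on the block's top.
- gap_middle (a point): The same for the middle gap. In the right gap, whichever it is, the shoe presses the blade sideways with 4 to 6 N; the blade goes all the way down against some 2 to 10 N, most at the slope. In the slack gap less than 1 N is felt.
- gap_right (a point): The same for the gap at the fixture's -y end. In the tight gap, whichever it is, the force at the slope keeps growing, by some 2 to 8 N for every mm the blade is pushed on, and would pass 40 N before it was home: it counts as refused.
- setting_block: Bystander: grey steel block 25 x 40 x 18 mm; origin at the centre of its underside.
- cup_screws: Bystander: blue open cup with small screws, 62 mm across, 31 mm high; origin at the centre of its underside.
- camera: Bystander: camera module standing upright, black frame with a grey face, 24 x 56 x 53 mm; origin at the centre of its underside.
- kapton_roll: Bystander: amber tape roll lying flat, 60 mm across, 18 mm high; origin at the centre of its underside.

How it is judged:
By the outcome, as a careful person would: the job done as asked, in the order asked, and still so for the second after the job is handed in, with the robot touching nothing.
It also fails if it takes over 53 s, if anything falls off the work surface, if the arm or the gripper's body presses on something with over 40 N, if the wrist force passes 120 N, or if a joint passes its speed limit or range.

### The arm

A 6-joint arm with a two-finger parallel gripper is mounted at the origin on a cart in front of the work surface, level with it; the furniture and walls round the work are solid. World frame = base frame: x ahead of the robot, y to its left, z up, the work surface at z = 0. Lengths are in m, angles in rad, forces in N, time in s.
With the tool pointing down it reaches from about 0.35 to 0.975 m from the base axis. Payload 4.9 kg.
Tool frame: the origin (TCP) lies on the centre line of the jaws, within the pads' length; the fingertips stand 14 mm ahead of it and the grasp point (between the pads) lies 5 mm behind it (manip.nose_length is the distance from the TCP to the fingertips, in m); z points along the fingers, y is the line along which they close (so a half turn about z gives the same grasp; the last joint's range is limited). The gripper opens to 85 mm and grips with 20 to 120 N. Pads are 22 mm wide; open, the fingers measure 114 mm over their backs; the gripper's body (76 mm by 85 mm) begins 54 mm behind the grasp point. The pads swing forward as they close: fully open they stand 13 mm farther back than shut.
Start: joints at [-1.365, 0.053, 1.613, -0, 1.476, -0.119], TCP at [0.199, -0.592, 0.245] pointing down, gripper open.
Joint ranges: [-3.01, 3.01], [-1.01, 2.22], [0.06, 2.58], [-1.02, 4.17], [0.09, 2.62], [-3.14, 3.14]. Speed limits (rad/s): [2.57, 2.57, 3.14, 3.14, 3.14, 3.14].

### API

Orientations are given as a unit quaternion [w, x, y, z].
In Python, from plant import manip, imaging gives the robot as it stands.
- The arm moves only by the tool play_rows, never from a script. Its argument "commands" is a list of rows, each a list of 6 numbers: the shift along the tool's x, y, z in mm, then the turn, a rotation vector about the tool's x, y, z in degrees. A call has 1 to 5 rows; each row shifts and turns the commanded pose from where the row before left it, along the tool's axes as they then stand; what a row does not reach is not made up. A row lasts 1/12 s, in which the tool goes at most 41.7 mm and 7.16 degrees, less where a joint would pass 70% of its speed; a pose out of reach is approached as far as the arm can. A call is refused whole if a number of a shift passes 41.7 or a number of a turn 7.16, either way. A call with a gripper value outside its range is refused whole. "hand" is the finger opening in mm, from 0 to 85.4, set as the call begins (left out, the last holds). The fingers move at their own pace and stop on an object; the grip force is fixed at half the most. Time passes only in rows, so rows that do not move let the fingers close. It gives the time, the measured TCP pose, the force, the opening and the grip force at its end, in the units of the state.
- manip.state(): the state, without advancing time (a new reading comes with each control period).
- imaging.grab_frame(name): name is "scene" or "top"; returns a dict with "image" (400x640x3 uint8, red, green, blue), "fx", "fy", "cx", "cy" (pixels), "k1" (the pictures are not rectified: a ray, as slopes to the right and down, at radius r is drawn at 1 + k1 r^2 times it, then the intrinsics apply), "R" (3x3) and "t" (3): a world point X has camera coordinates R X + t. Camera axes: x right, y down, z forward; pixel columns grow to the right and rows downward; lengths in m; the calibration is good to about 2 mm. A picture is of the moment at which its call begins. There is no depth.
- manip.job_done(): hands the job in; it is judged then, once.
The state is a dict: "time": time; "joint_pos": joint angles; "joint_vel": joint speeds; "joint_efforts": joint torques, N m; "tool_pos": TCP position; "tool_rot": TCP orientation; "contact_force": force on the tool from outside, world axes, zero at the start; "ft_torque": the same for the moment, N m; "gripper_width": opening from 0.0 (shut) to 1.0 (fully open); "grasp_force": force on a finger pad.
Only numpy, scipy, OpenCV 4.12 (cv2) and the standard library are available. Lean on these libraries where they do the work, as an engineer would, in place of code of your own. Each camera call takes 0.05 s, during which the arm holds its last target. There are 200 camera calls.

## Working session

There is one attempt and no reset: what is moved stays moved. The work goes in short steps, Python scripts to look and compute and a tool call to move; the robot and the scene stay as the last step left them, time stands still between calls to the robot, and variables do not carry over. Pictures are saved under pics/ and viewed, at most 10 in all, crops included, and the job is handed in when it is done.

Besides the shell and the picture viewer there is one more tool, called after "Request:" by a JSON object that holds its "op" and its "data", one argument or row to a line. play_rows: Moves the arm, as the interface text tells. Its arguments: {"type":"object","properties":{"commands":{"type":"array","items":{"type":"array","items":{"type":"number"}}},"hand":{"type":"number"}},"required":["commands"]}

```bash
ls; mkdir -p pics
python3 - <<'E'
from plant import manip, imaging
import cv2,json
for n in("scene","top"):
    f=imaging.grab_frame(n); cv2.imwrite(f"pics/{n}0.png",f["image"][:,:,::-1])
    print(n,{k:(v if not hasattr(v,'tolist') else v.tolist()) for k,v in f.items() if k!="image"})
print(manip.state(), manip.nose_length)
E
```

```text
pics
scene {'fx': 489.6503812577123, 'fy': 489.6503812577123, 'cx': 308.31224255859155, 'cy': 197.71853295774764, 'k1': -0.04339065989036234, 'R': [[-0.7567205188784298, -0.6536814232749385, 0.008640206803691024], [-0.4103131242947207, 0.4646181989239916, -0.7847120932291863], [0.508937320639649, -0.5973529326067435, -0.6198001916474841]], 't': [0.5202632715644203, 0.16213868997915296, 0.8185900173355072]}
top {'fx': 371.38158751594045, 'fy': 371.38158751594045, 'cx': 323.3554163275826, 'cy': 202.37674355942002, 'k1': -0.044032372965022236, 'R': [[0.00045318044368542826, -0.9996131636583129, 0.027808589833074958], [-0.9997928810787623, -0.0010187254918366344, -0.020326267306123386], [0.020346733686593513, -0.027793618681111337, -0.9994065865246715]], 't': [0.1646318947584133, 0.5054615701433998, 0.906636294047631]}
{'time': 0.1, 'joint_pos': array([-1.36498364e+00,  5.33197148e-02,  1.61418653e+00, -1.32722854e-06,
        1.47600008e+00, -1.18997028e-01]), 'joint_vel': array([-2.36681987e-04, -1.93638283e-03, -3.42999839e-03,  7.71392091e-05,
       -9.61671038e-04, -1.05654777e-03]), 'joint_efforts': array([ 1.07635216e-03, -3.94896269e+01, -3.71365571e+01, -6.78033894e-05,
        3.85187828e-03,  1.48995653e-06]), 'tool_pos': array([ 0.19934392, -0.59177688,  0.24415021]), 'tool_rot': array([-9.55907628e-04,  9.86840829e-01,  1.61691876e-01, -4.21811556e-05]), 'contact_force': array([-0.52161927,  0.14744912,  0.02442683]), 'ft_torque': array([0.00846282, 0.00889646, 0.00610974]), 'grasp_force': 0.0, 'gripper_width': 1.0033435794341357} 0.014
```

View pics/scene0.png

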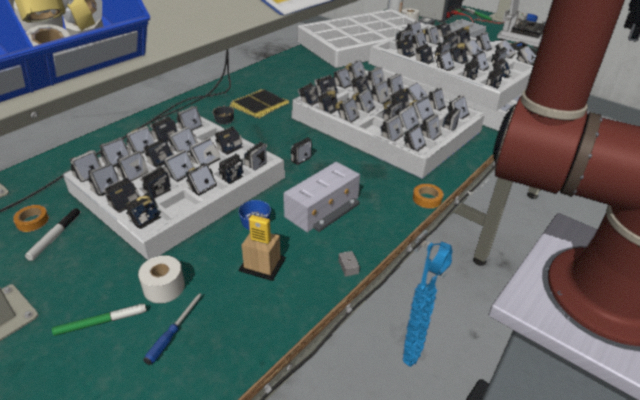

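View pics/top0.png

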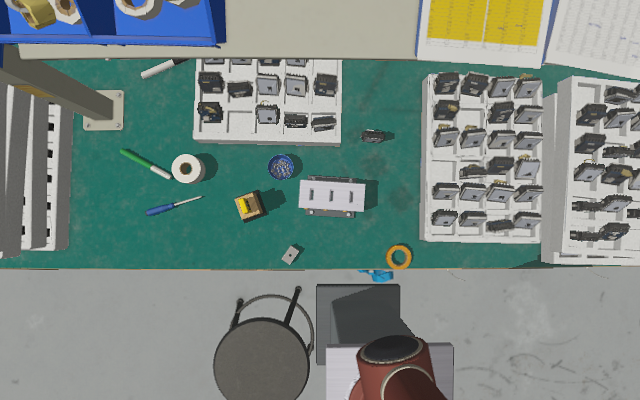

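```bash
cat > h.py <<'E'
import numpy as np, cv2
from plant import manip, imaging
def cam(n):
    f=imaging.grab_frame(n); f["K"]=np.array([[f["fx"],0,f["cx"]],[0,f["fy"],f["cy"]],[0,0,1.]])
    f["R"]=np.array(f["R"]); f["t"]=np.array(f["t"]); return f
def rays(f,px):
    p=cv2.undistortPoints(np.float64(px).reshape(-1,1,2),f["K"],np.array([f["k1"],0,0,0.]))[:,0]
    d=np.c_[p,np.ones(len(p))]@f["R"]; return -f["R"].T@f["t"],d
def plane(f,px,z):
    c,d=rays(f,px); return c+d*((z-c[2])/d[:,2])[:,None]
def proj(f,X):
    return cv2.projectPoints(np.float64(X).reshape(-1,1,3),cv2.Rodrigues(f["R"])[0],f["t"],f["K"],np.array([f["k1"],0,0,0.]))[0][:,0]
def blob(f,lo,hi,box):
    x0,y0,x1,y1=box; h=cv2.cvtColor(f["image"],cv2.COLOR_RGB2HSV); m=cv2.inRange(h,np.array(lo),np.array(hi)); o=m*0; o[y0:y1,x0:x1]=m[y0:y1,x0:x1]
    c=max(cv2.findContours(o,cv2.RETR_EXTERNAL,cv2.CHAIN_APPROX_NONE)[0],key=cv2.contourArea); return c[:,0].astype(float)
E
python3 - <<'E'
from h import *
t=cam("top"); s=cam("scene")
A=cv2.resize(t["image"][145:245,225:385],None,fx=5,fy=5,interpolation=cv2.INTER_CUBIC)[:,:,::-1]
B=cv2.resize(s["image"][155:285,230:370],None,fx=4.6,fy=4.6,interpolation=cv2.INTER_CUBIC)[:,:,::-1]
cv2.imwrite("pics/a.png",A);cv2.imwrite("pics/b.png",B)
y=blob(t,(20,120,120),(35,255,255),(225,170,280,235)); r=cv2.minAreaRect(np.float32(y)); print("yel top",r)
print(plane(t,cv2.boxPoints(r),.108)); print("c",plane(t,[r[0]],.108))
b=blob(t,(0,0,150),(180,60,255),(290,165,375,225)); r=cv2.minAreaRect(np.float32(b)); print("block",r); print(plane(t,cv2.boxPoints(r),.06),plane(t,[r[0]],.06))
E
```

```text
yel top ((243.00003051757812, 206.0000457763672), (16.994115829467773, 7.155416965484619), 63.43495178222656)
[[0.50813517 0.35643489 0.108     ]
 [0.51505704 0.34268245 0.108     ]
 [0.48228213 0.32616451 0.108     ]
 [0.47537485 0.33991357 0.108     ]]
c [[0.49520691 0.34129264 0.108     ]]
block ((331.3406982421875, 195.389404296875), (65.38817596435547, 27.871461868286133), 3.814074993133545)
[[0.49325172 0.22516289 0.06      ]
 [0.55706095 0.22104119 0.06      ]
 [0.5474459  0.07079801 0.06      ]
 [0.48333629 0.07521083 0.06      ]] [[0.5202506 0.1482491 0.06     ]]
```

View pics/a.png

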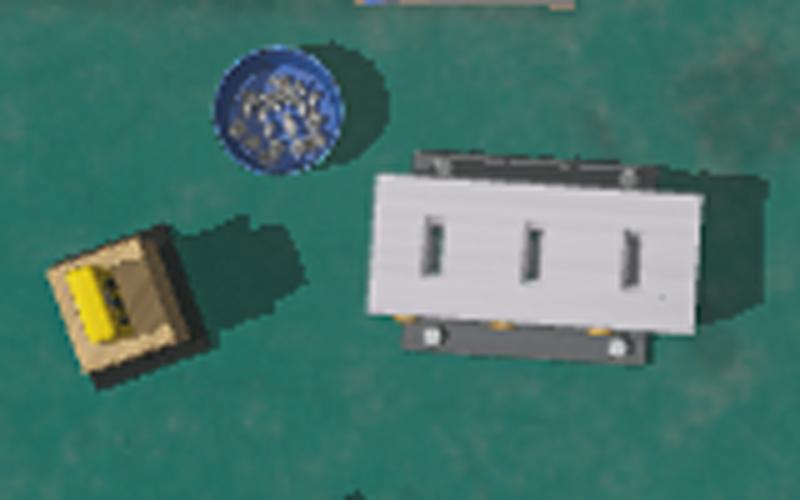

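View pics/b.png

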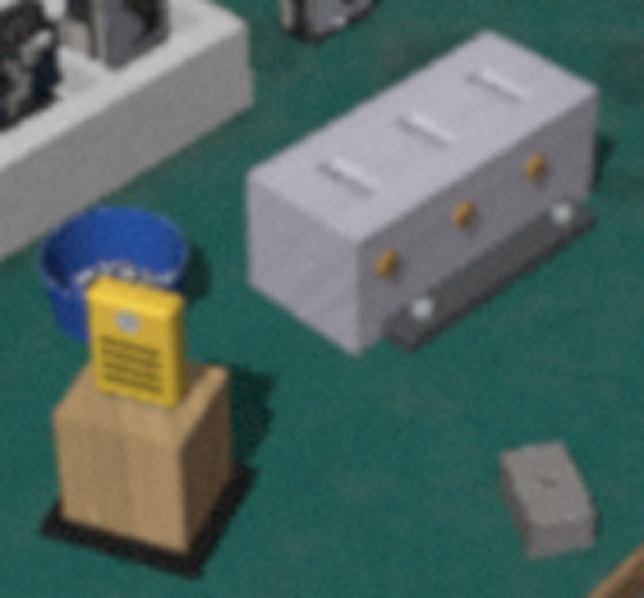

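Run:
```python
from h import *
np.set_printoptions(precision=4,suppress=True)
t=cam("top"); s=cam("scene")
T=lambda p:(np.float64(p)+.5)/5-.5+[225,145]
S=lambda p:(np.float64(p)+.5)/4.6-.5+[230,155]
print("slots top",plane(t,T([(433,246),(533,252),(632,258)]),.06)[:,:2])
print("slots scn",plane(s,S([(347,174),(427,125),(497,83)]),.06)[:,:2])
print("block corners top",plane(t,T([(377,174),(368,314),(696,333),(704,194)]),.06)[:,:2])
print("block corners scn",plane(s,S([(248,178),(358,243),(598,92),(488,32)]),.06)[:,:2])
print("stand top corners, scn",plane(s,S([(57,412),(182,442),(231,370)]),.06)[:,:2])
print("stand corners, top",plane(t,T([(48,270),(88,375),(188,345),(150,232)]),.06)[:,:2])
# upsampled yellow top face
for n,f,box in(("top",t,(230,190,260,225)),("scn",s,(240,210,280,250))):
    x0,y0,x1,y1=box; im=cv2.resize(f["image"][y0:y1,x0:x1],None,fx=8,fy=8,interpolation=cv2.INTER_CUBIC)
    h=cv2.cvtColor(im,cv2.COLOR_RGB2HSV)
    for v in(120,170,200,220):
        m=cv2.inRange(h,np.array((20,140,v)),np.array((35,255,255)))
        cs=cv2.findContours(m,cv2.RETR_EXTERNAL,cv2.CHAIN_APPROX_NONE)[0]
        if not cs: continue
        c=max(cs,key=cv2.contourArea); r=cv2.minAreaRect(c)
        P=plane(f,(cv2.boxPoints(r)+.5)/8-.5+[x0,y0],.108)[:,:2]; print(n,v,P.mean(0),[np.linalg.norm(P[i]-P[i-1])*1e3 for i in(1,2)],[np.degrees(np.arctan2(*(P[i]-P[i-1])[::-1])) for i in (1,2)])
print("scn handle top centre",plane(s,S([(138,290)]),.108), "corners scn",plane(s,S([(91,290),(177,305),(186,290),(104,278)]),.108)[:,:2])
print("top faces", plane(t,T([(67,272),(80,266),(113,336),(99,342)]),.108)[:,:2])
```

```text
slots top [[0.5238 0.1945]
 [0.5211 0.1486]
 [0.5185 0.103 ]]
slots scn [[0.527  0.1961]
 [0.5239 0.1478]
 [0.5207 0.1037]]
block corners top [[0.5569 0.2202]
 [0.4926 0.2242]
 [0.484  0.0734]
 [0.548  0.0696]]
block corners scn [[0.5559 0.2252]
 [0.4942 0.2271]
 [0.4835 0.0798]
 [0.5483 0.0751]]
stand top corners, scn [[0.5129 0.3729]
 [0.4679 0.3539]
 [0.4809 0.3146]]
stand corners, top [[0.5126 0.3705]
 [0.4646 0.352 ]
 [0.4784 0.3064]
 [0.5301 0.324 ]]
top 120 [0.4964 0.3415] [np.float64(19.54448779655242), np.float64(35.03985315604266)] [np.float64(-81.1279113537744), np.float64(-170.9771247187915)]
top 170 [0.4964 0.3427] [np.float64(12.066305770553328), np.float64(33.991293998532385)] [np.float64(-69.8918993274693), np.float64(-159.80640625775803)]
top 200 [0.4963 0.343 ] [np.float64(11.307794893210835), np.float64(33.96776818327083)] [np.float64(-69.89213129425147), np.float64(-159.80556412441422)]
top 220 [0.4964 0.3431] [np.float64(9.887378855640618), np.float64(31.377297627467605)] [np.float64(-70.3416053037755), np.float64(-160.2495288174241)]
scn 120 [0.4791 0.3627] [np.float64(32.65258709285373), np.float64(67.44221377985559)] [np.float64(-138.04061597710407), np.float64(134.6384123824876)]
scn 170 [0.4809 0.363 ] [np.float64(64.21076787110299), np.float64(31.317896345193713)] [np.float64(-45.34755749939455), np.float64(-142.27653952197355)]
scn 200 [0.4935 0.352 ] [np.float64(21.966911991901114), np.float64(31.24817378021068)] [np.float64(-53.889422731581845), np.float64(-160.6302319519748)]
scn 220 [0.4954 0.3493] [np.float64(9.899208958941083), np.float64(29.708791397630606)] [np.float64(-54.46869398276464), np.float64(-161.60360395759665)]
scn handle top centre [[0.4976 0.343  0.108 ]] corners scn [[0.5102 0.3541]
 [0.4816 0.3397]
 [0.4849 0.3318]
 [0.5114 0.3464]]
top faces [[0.5103 0.3521]
 [0.5129 0.3465]
 [0.4827 0.3322]
 [0.4801 0.3382]]
```

Request:
{"op": "play_rows", "data": {
  "commands": [
    [30,-10,0,0,0,0],
    [30,-10,0,0,0,0],
    [30,-10,0,0,0,0],
    [30,-10,0,0,0,0],
    [30,-10,0,0,0,0]
  ]
}}

```text
time: 0.72
tool_pos: [0.3266, -0.4961, 0.2453]
tool_rot: [0.0, 0.987, 0.161, 0.0]
contact_force: [-0.2, -0.1, -0.9]
gripper_width: 0.999
grasp_force: 0.0
```

Request:
{"op": "play_rows", "data": {
  "commands": [
    [30,-10,0,0,0,0],
    [30,-10,0,0,0,0],
    [30,-10,0,0,0,0],
    [30,-10,0,0,0,0],
    [30,-10,0,0,0,0]
  ]
}}

```text
time: 1.13
tool_pos: [0.4529, -0.4007, 0.2454]
tool_rot: [0.0, 0.987, 0.162, 0.0]
contact_force: [-0.3, -1.0, 0.3]
gripper_width: 0.997
grasp_force: 0.0
```

Request:
{"op": "play_rows", "data": {
  "commands": [
    [14,-34.5,0,0,0,0],
    [14,-34.5,0,0,0,0],
    [14,-34.5,0,0,0,0],
    [14,-34.5,0,0,0,0],
    [14,-34.5,0,0,0,0]
  ],
  "hand": 45
}}

```text
time: 1.55
tool_pos: [0.4629, -0.2142, 0.2452]
tool_rot: [-0.0, 0.987, 0.162, 0.0]
contact_force: [0.6, 0.3, 0.7]
gripper_width: 0.529
grasp_force: 0.0
```

Request:
{"op": "play_rows", "data": {
  "commands": [
    [14,-34.5,0,0,0,0],
    [14,-34.5,0,0,0,0],
    [14,-34.5,0,0,0,0],
    [14,-34.5,0,0,0,0],
    [14,-34.5,0,0,0,0]
  ]
}}

```text
time: 1.97
tool_pos: [0.4741, -0.0284, 0.2455]
tool_rot: [0.0, 0.987, 0.162, 0.0]
contact_force: [0.4, -0.6, -0.2]
gripper_width: 0.527
grasp_force: 0.0
```

Request:
{"op": "play_rows", "data": {
  "commands": [
    [14,-34.5,0,0,0,0],
    [14,-34.5,0,0,0,0],
    [14,-34.5,0,0,0,0],
    [14,-34.5,0,0,0,0],
    [14,-34.5,0,0,0,0]
  ]
}}

```text
time: 2.38
tool_pos: [0.4854, 0.1576, 0.2455]
tool_rot: [0.0, 0.987, 0.162, 0.0]
contact_force: [0.5, -0.1, -0.2]
gripper_width: 0.531
grasp_force: 0.0
```

Request:
{"op": "play_rows", "data": {
  "commands": [
    [14,-34.5,0,0,0,0],
    [14,-34.5,0,0,0,0],
    [14,-34.5,0,0,0,0],
    [14,-34.5,0,0,0,0],
    [14,-34.5,0,0,0,-1.9]
  ]
}}

```text
time: 2.8
tool_pos: [0.4967, 0.3435, 0.2453]
tool_rot: [0.0, 0.984, 0.178, 0.0]
contact_force: [-0.1, 0.0, -0.7]
gripper_width: 0.531
grasp_force: 0.0
```

Request:
{"op": "play_rows", "data": {
  "commands": [
    [0,0,28,0,0,0],
    [0,0,28,0,0,0],
    [0,0,28,0,0,0],
    [0,0,26,0,0,0]
  ]
}}

```text
time: 3.13
tool_pos: [0.4966, 0.3418, 0.1337]
tool_rot: [0.0, 0.984, 0.178, -0.0]
contact_force: [-0.6, -0.4, -0.4]
gripper_width: 0.527
grasp_force: 0.0
```

Run:
```python
from h import *
t=cam("top"); s=cam("scene"); print(manip.state()["tool_pos"])
R=lambda im,k:cv2.resize(im,None,fx=k,fy=k,interpolation=cv2.INTER_CUBIC)[:,:,::-1]
cv2.imwrite("pics/c.png",np.hstack([R(t["image"][160:250,205:285],5)[:450],R(s["image"][185:285,220:300],4.5)[:450]]))
```

```text
[0.49355513 0.33983666 0.12935548]
```

View pics/c.png

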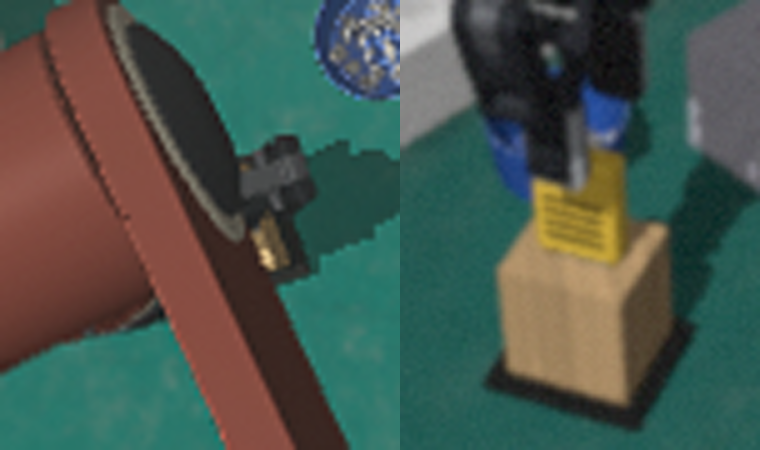

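Request:
{"op": "play_rows", "data": {
  "commands": [
    [0,0,0,0,0,0]
  ]
}}

```text
time: 3.32
tool_pos: [0.4964, 0.3412, 0.1345]
tool_rot: [0.0, 0.984, 0.178, -0.001]
contact_force: [-0.5, -0.3, 0.7]
gripper_width: 0.527
grasp_force: 0.0
```

Run:
```python
from h import *
s=manip.state(); print(s["tool_pos"],s["tool_rot"],s["joint_pos"],s["joint_vel"])
f=cam("scene"); p=s["tool_pos"]; yaw=2*np.arctan2(s["tool_rot"][2],s["tool_rot"][1]); c,q=np.cos(yaw),np.sin(yaw)
T=lambda a,b,z:[p[0]+a*c+b*q,p[1]+a*q-b*c,z]
P=proj(f,[T(0,-.0225,p[2]-.012),T(0,.0225,p[2]-.012),[.4965,.343,.108],[.4965,.343,.06]])
print((P-[220,185])*4.5+[400,0])
```

```text
[0.49640709 0.34117056 0.13453984] [ 3.57659777e-04  9.84024873e-01  1.78026952e-01 -1.15100710e-03] [ 4.78640241e-01  9.30689684e-02  1.76129160e+00 -4.06034796e-06
  1.28964267e+00  1.69147542e+00] [-0.00262048 -0.03418309 -0.05312503 -0.00023327 -0.00449354 -0.00111967]
[[555.43219006 153.3951165 ]
 [607.88716244  78.45698804]
 [580.52309453 148.23452046]
 [587.24838315 244.96982038]]
```

Request:
{"op": "play_rows", "data": {
  "commands": [
    [0.5,-1.5,16,0,0,0],
    [0,0,16,0,0,0],
    [0,0,14,0,0,0],
    [0,0,4,0,0,0],
    [0,0,0,0,0,0]
  ]
}}

```text
time: 3.78
tool_pos: [0.4968, 0.3428, 0.0851]
tool_rot: [0.0, 0.984, 0.178, -0.0]
contact_force: [-1.0, 0.8, 0.0]
gripper_width: 0.527
grasp_force: 0.0
```

Request:
{"op": "play_rows", "data": {
  "commands": [
    [0,0,0,0,0,0],
    [0,0,0,0,0,0],
    [0,0,0,0,0,0]
  ],
  "hand": 20
}}

```text
time: 4.03
tool_pos: [0.4978, 0.3435, 0.0867]
tool_rot: [-0.0, 0.984, 0.178, 0.001]
contact_force: [0.2, -0.6, -0.2]
gripper_width: 0.232
grasp_force: 0.0
```

Request:
{"op": "play_rows", "data": {
  "commands": [
    [0,0,0,0,0,0],
    [0,0,0,0,0,0],
    [0,0,0,0,0,0]
  ],
  "hand": 0
}}

```text
time: 4.28
tool_pos: [0.4977, 0.3434, 0.0866]
tool_rot: [-0.0, 0.984, 0.178, 0.001]
contact_force: [-0.2, 0.2, 4.2]
gripper_width: 0.145
grasp_force: 58.7
```

Request:
{"op": "play_rows", "data": {
  "commands": [
    [0,0,-6,0,0,0],
    [0,0,-12,0,0,0],
    [0,0,-18,0,0,0],
    [0,0,-18,0,0,0],
    [0,0,-18,0,0,0]
  ]
}}

```text
time: 4.7
tool_pos: [0.4966, 0.3429, 0.1584]
tool_rot: [0.0, 0.984, 0.178, -0.0]
contact_force: [0.6, 0.7, -1.9]
gripper_width: 0.146
grasp_force: 58.3
```

Request:
{"op": "play_rows", "data": {
  "commands": [
    [0,0,-6,0,0,0],
    [0,0,0,0,0,0],
    [0,0,0,0,0,0]
  ]
}}

```text
time: 4.95
tool_pos: [0.4968, 0.343, 0.1633]
tool_rot: [-0.0, 0.984, 0.178, 0.0]
contact_force: [0.2, 0.7, -1.7]
gripper_width: 0.142
grasp_force: 58.4
```

Request:
{"op": "play_rows", "data": {
  "commands": [
    [0,0,0,0,0,6],
    [0,0,0,0,0,6],
    [0,0,0,0,0,6],
    [0,0,0,0,0,6],
    [0,0,0,0,0,0]
  ]
}}

```text
time: 5.37
tool_pos: [0.4959, 0.3425, 0.1611]
tool_rot: [0.001, 1.0, -0.031, -0.002]
contact_force: [-0.1, -0.1, -0.3]
gripper_width: 0.144
grasp_force: 58.3
```

Request:
{"op": "play_rows", "data": {
  "commands": [
    [6,24,0,0,0,0],
    [7,28,0,0,0,0],
    [7,28,0,0,0,0],
    [7,28,0,0,0,0],
    [6,24,0,0,0,0]
  ]
}}

```text
time: 5.78
tool_pos: [0.5212, 0.2075, 0.1619]
tool_rot: [0.0, 1.0, -0.029, -0.001]
contact_force: [0.4, 0.9, -0.8]
gripper_width: 0.145
grasp_force: 58.6
```

Request:
{"op": "play_rows", "data": {
  "commands": [
    [3.7,14,0,0,0,0],
    [0,0,0,0,0,0],
    [0,0,0,0,0,0],
    [0,0,0,0,0,0]
  ]
}}

```text
time: 6.12
tool_pos: [0.5242, 0.1955, 0.1626]
tool_rot: [-0.0, 1.0, -0.03, -0.001]
contact_force: [-0.3, -0.7, -0.3]
gripper_width: 0.145
grasp_force: 58.6
```

Run:
```python
from h import *
st=manip.state(); print(st["tool_pos"],st["tool_rot"],st["contact_force"],st["ft_torque"])
t=cam("top"); s=cam("scene")
R=lambda im,k:cv2.resize(im,None,fx=k,fy=k,interpolation=cv2.INTER_CUBIC)[:,:,::-1]
cv2.imwrite("pics/d.png",np.hstack([R(t["image"][150:240,265:385],3)[:270],R(s["image"][130:220,270:370],4)[:270]*1]) if 0 else R(s["image"][120:240,250:370],5))
```

```text
[0.52420545 0.19552158 0.16255791] [-7.85072847e-05  9.99556603e-01 -2.97681969e-02 -6.67808291e-04] [-0.25620605 -0.67964622 -0.25863441] [ 0.05100698  0.02474712 -0.00619387]
```

View pics/d.png

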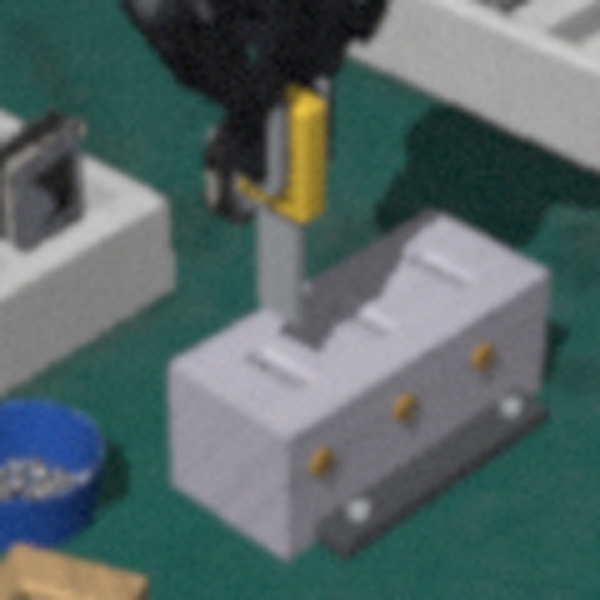

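Run:
```python
from h import *
np.set_printoptions(precision=4,suppress=True)
s=cam("scene"); im=cv2.resize(s["image"][150:215,290:335],None,fx=12,fy=12,interpolation=cv2.INTER_CUBIC)[:,:,::-1]
cv2.imwrite("pics/e.png",im[:600])
p=manip.state()["tool_pos"]; print(p); a=np.radians(-3.4); ux=np.array([np.cos(a),np.sin(a),0]); uy=np.array([-np.sin(a),np.cos(a),0])
z=p[2]-.0266; C=lambda X:(proj(s,X)-[290,150]+.5)*12-.5
b=np.array([p[0],p[1],z-.05])
print("blade tip ends",C([b+ux*.01,b-ux*.01,b+uy*.002,b-uy*.002, b]))
g=np.array([.5245,.195,.06]); print("slot inner",C([g+ux*i*.0115+uy*j*.003 for i in(1,-1) for j in(1,-1)]),"outer",C([g+ux*i*.0145+uy*j*.006 for i in(1,-1) for j in(1,-1)]))
```

```text
[0.5244 0.196  0.163 ]
blade tip ends [[154.7267 360.1271]
 [246.4836 414.0027]
 [191.3314 392.3184]
 [209.3098 381.5025]
 [200.3317 386.9038]]
slot inner [[137.906  494.9102]
 [164.3831 478.7254]
 [241.5457 557.7258]
 [268.0003 541.0928]] outer [[111.2806 494.9484]
 [164.2391 462.6929]
 [241.9725 574.4376]
 [294.8746 541.0515]]
```

View pics/e.png

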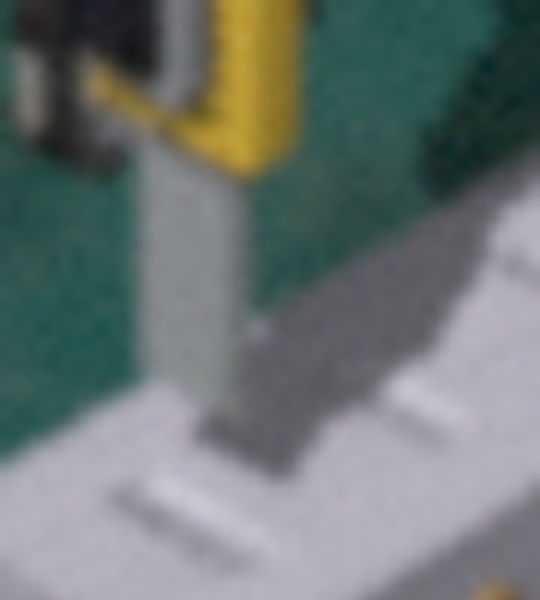

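Request:
{"op": "play_rows", "data": {
  "commands": [
    [0,0.8,6,0,0,0],
    [0,0,8,0,0,0],
    [0,0,6,0,0,0],
    [0,0,2,0,0,0],
    [0,0,0,0,0,0]
  ]
}}

```text
time: 6.68
tool_pos: [0.5237, 0.1942, 0.1397]
tool_rot: [0.0, 1.0, -0.03, -0.001]
contact_force: [-0.0, -0.4, -0.9]
gripper_width: 0.144
grasp_force: 58.6
```

Request:
{"op": "play_rows", "data": {
  "commands": [
    [0,0,2,0,0,0],
    [0,0,2,0,0,0],
    [0,0,1.5,0,0,0],
    [0,0,1.5,0,0,0],
    [0,0,0,0,0,0]
  ]
}}

```text
time: 7.1
tool_pos: [0.5245, 0.1942, 0.1341]
tool_rot: [0.0, 1.0, -0.03, -0.0]
contact_force: [-0.3, 0.2, -1.7]
gripper_width: 0.145
grasp_force: 58.6
```

Request:
{"op": "play_rows", "data": {
  "commands": [
    [0,0,1.5,0,0,0],
    [0,0,1.5,0,0,0],
    [0,0,1.5,0,0,0],
    [0,0,1.5,0,0,0],
    [0,0,0,0,0,0]
  ]
}}

```text
time: 7.52
tool_pos: [0.5244, 0.1942, 0.1279]
tool_rot: [0.0, 1.0, -0.03, -0.0]
contact_force: [0.1, 0.5, -1.0]
gripper_width: 0.141
grasp_force: 58.6
```

Request:
{"op": "play_rows", "data": {
  "commands": [
    [0,0,1.5,0,0,0],
    [0,0,1.5,0,0,0],
    [0,0,0,0,0,0]
  ]
}}

```text
time: 7.77
tool_pos: [0.5244, 0.1942, 0.1249]
tool_rot: [0.0, 1.0, -0.03, -0.0]
contact_force: [-0.8, 0.1, -0.8]
gripper_width: 0.139
grasp_force: 58.6
```

Request:
{"op": "play_rows", "data": {
  "commands": [
    [0,0,1,0,0,0],
    [0,0,1,0,0,0],
    [0,0,0,0,0,0]
  ]
}}

```text
time: 8.02
tool_pos: [0.5245, 0.1943, 0.1231]
tool_rot: [0.0, 1.0, -0.03, -0.0]
contact_force: [0.0, 0.6, -0.6]
gripper_width: 0.141
grasp_force: 58.6
```

Request:
{"op": "play_rows", "data": {
  "commands": [
    [0,0,1,0,0,0],
    [0,0,0,0,0,0]
  ]
}}

```text
time: 8.18
tool_pos: [0.5246, 0.1943, 0.1221]
tool_rot: [0.0, 1.0, -0.03, -0.0]
contact_force: [-0.2, 0.5, 0.3]
gripper_width: 0.143
grasp_force: 58.6
```

Request:
{"op": "play_rows", "data": {
  "commands": [
    [0,0,1,0,0,0],
    [0,0,0,0,0,0]
  ]
}}

```text
time: 8.35
tool_pos: [0.5245, 0.1943, 0.1211]
tool_rot: [0.0, 1.0, -0.03, -0.0]
contact_force: [0.4, 0.0, -1.0]
gripper_width: 0.145
grasp_force: 58.6
```

Request:
{"op": "play_rows", "data": {
  "commands": [
    [0,0,1,0,0,0],
    [0,0,0,0,0,0]
  ]
}}

```text
time: 8.52
tool_pos: [0.5246, 0.1943, 0.1201]
tool_rot: [0.0, 1.0, -0.03, -0.0]
contact_force: [0.1, 0.3, -1.9]
gripper_width: 0.14
grasp_force: 58.6
```

Request:
{"op": "play_rows", "data": {
  "commands": [
    [0,0,1,0,0,0],
    [0,0,0,0,0,0]
  ]
}}

```text
time: 8.68
tool_pos: [0.5245, 0.1943, 0.1191]
tool_rot: [0.0, 1.0, -0.03, -0.0]
contact_force: [-0.4, 0.4, -1.1]
gripper_width: 0.148
grasp_force: 58.6
```

Request:
{"op": "play_rows", "data": {
  "commands": [
    [0,0,1,0,0,0],
    [0,0,0,0,0,0]
  ]
}}

```text
time: 8.85
tool_pos: [0.5246, 0.1942, 0.1181]
tool_rot: [0.0, 1.0, -0.03, -0.0]
contact_force: [-0.7, 0.0, -0.9]
gripper_width: 0.144
grasp_force: 58.7
```

Request:
{"op": "play_rows", "data": {
  "commands": [
    [0,0,1,0,0,0],
    [0,0,0,0,0,0]
  ]
}}

```text
time: 9.02
tool_pos: [0.5247, 0.1941, 0.1173]
tool_rot: [0.0, 1.0, -0.03, 0.0]
contact_force: [1.5, -0.2, 0.4]
gripper_width: 0.145
grasp_force: 58.8
```

Request:
{"op": "play_rows", "data": {
  "commands": [
    [0,0,1,0,0,0],
    [0,0,0,0,0,0]
  ]
}}

```text
time: 9.18
tool_pos: [0.5249, 0.194, 0.1165]
tool_rot: [0.0, 1.0, -0.03, 0.0]
contact_force: [0.7, -2.4, 1.4]
gripper_width: 0.145
grasp_force: 58.9
```

Request:
{"op": "play_rows", "data": {
  "commands": [
    [0,0,1,0,0,0],
    [0,0,0,0,0,0]
  ]
}}

```text
time: 9.35
tool_pos: [0.525, 0.1939, 0.1157]
tool_rot: [0.001, 1.0, -0.03, 0.0]
contact_force: [0.0, -3.2, 1.3]
gripper_width: 0.143
grasp_force: 59.0
```

Request:
{"op": "play_rows", "data": {
  "commands": [
    [0,0,1,0,0,0],
    [0,0,0,0,0,0]
  ]
}}

```text
time: 9.52
tool_pos: [0.525, 0.194, 0.1146]
tool_rot: [0.0, 1.0, -0.03, 0.0]
contact_force: [0.0, -3.7, 3.2]
gripper_width: 0.143
grasp_force: 59.1
```

Request:
{"op": "play_rows", "data": {
  "commands": [
    [0,0,1,0,0,0],
    [0,0,0,0,0,0]
  ]
}}

```text
time: 9.68
tool_pos: [0.525, 0.1941, 0.1135]
tool_rot: [0.0, 1.0, -0.03, 0.0]
contact_force: [0.3, -3.8, 3.3]
gripper_width: 0.144
grasp_force: 59.2
```

Request:
{"op": "play_rows", "data": {
  "commands": [
    [0,0,1,0,0,0],
    [0,0,0,0,0,0]
  ]
}}

```text
time: 9.85
tool_pos: [0.5249, 0.1941, 0.1124]
tool_rot: [0.0, 1.0, -0.03, 0.0]
contact_force: [1.5, -4.0, 3.9]
gripper_width: 0.141
grasp_force: 59.2
```

Request:
{"op": "play_rows", "data": {
  "commands": [
    [0,0,1,0,0,0],
    [0,0,0,0,0,0]
  ]
}}

```text
time: 10.02
tool_pos: [0.5244, 0.1941, 0.1107]
tool_rot: [0.0, 1.0, -0.03, -0.0]
contact_force: [1.2, -4.1, 1.3]
gripper_width: 0.145
grasp_force: 58.8
```

Request:
{"op": "play_rows", "data": {
  "commands": [
    [0,0,1,0,0,0],
    [0,0,0,0,0,0]
  ]
}}

```text
time: 10.18
tool_pos: [0.5242, 0.1941, 0.1095]
tool_rot: [0.0, 1.0, -0.03, -0.001]
contact_force: [-0.0, -3.7, -0.3]
gripper_width: 0.145
grasp_force: 58.8
```

Request:
{"op": "play_rows", "data": {
  "commands": [
    [0,0,1.5,0,0,0],
    [0,0,1.5,0,0,0],
    [0,0,1.5,0,0,0]
  ]
}}

```text
time: 10.43
tool_pos: [0.5243, 0.1942, 0.1053]
tool_rot: [0.0, 1.0, -0.03, -0.0]
contact_force: [-0.8, -4.7, 1.6]
gripper_width: 0.145
grasp_force: 58.9
```

Request:
{"op": "play_rows", "data": {
  "commands": [
    [0,0,1.5,0,0,0],
    [0,0,1.5,0,0,0],
    [0,0,1.5,0,0,0]
  ]
}}

```text
time: 10.68
tool_pos: [0.5245, 0.1943, 0.101]
tool_rot: [0.0, 1.0, -0.03, -0.0]
contact_force: [-0.4, -5.4, 1.8]
gripper_width: 0.144
grasp_force: 58.9
```

Request:
{"op": "play_rows", "data": {
  "commands": [
    [0,0,1.5,0,0,0],
    [0,0,1.5,0,0,0],
    [0,0,1.5,0,0,0]
  ]
}}

```text
time: 10.93
tool_pos: [0.5247, 0.1943, 0.0967]
tool_rot: [-0.0, 1.0, -0.03, 0.0]
contact_force: [-0.4, -4.5, 1.5]
gripper_width: 0.144
grasp_force: 58.9
```

Request:
{"op": "play_rows", "data": {
  "commands": [
    [0,0,1.5,0,0,0],
    [0,0,1.5,0,0,0],
    [0,0,1.5,0,0,0],
    [0,0,1,0,0,0]
  ]
}}

```text
time: 11.27
tool_pos: [0.5246, 0.1943, 0.0911]
tool_rot: [-0.0, 1.0, -0.03, -0.0]
contact_force: [-0.5, -4.1, 1.6]
gripper_width: 0.145
grasp_force: 58.9
```

Request:
{"op": "play_rows", "data": {
  "commands": [
    [0,0,1,0,0,0],
    [0,0,1,0,0,0],
    [0,0,0,0,0,0]
  ]
}}

```text
time: 11.52
tool_pos: [0.5246, 0.1943, 0.0891]
tool_rot: [0.0, 1.0, -0.03, -0.0]
contact_force: [0.4, -5.3, -0.6]
gripper_width: 0.147
grasp_force: 59.0
```

Steady drag here, so this is the right gap; seating in small steps.

Request:
{"op": "play_rows", "data": {
  "commands": [
    [0,0,1,0,0,0],
    [0,0,0.5,0,0,0],
    [0,0,0,0,0,0]
  ]
}}

```text
time: 11.77
tool_pos: [0.5246, 0.1943, 0.0877]
tool_rot: [0.0, 1.0, -0.03, -0.0]
contact_force: [0.8, -4.6, 1.6]
gripper_width: 0.145
grasp_force: 59.0
```

Request:
{"op": "play_rows", "data": {
  "commands": [
    [0,0,0.7,0,0,0],
    [0,0,0,0,0,0]
  ]
}}

```text
time: 11.93
tool_pos: [0.5247, 0.1943, 0.087]
tool_rot: [-0.0, 1.0, -0.03, 0.0]
contact_force: [0.6, -5.4, 0.7]
gripper_width: 0.142
grasp_force: 59.0
```

Request:
{"op": "play_rows", "data": {
  "commands": [
    [0,0,0.5,0,0,0],
    [0,0,0,0,0,0]
  ]
}}

```text
time: 12.1
tool_pos: [0.5247, 0.1943, 0.0866]
tool_rot: [-0.0, 1.0, -0.03, 0.0]
contact_force: [-0.9, -5.5, 1.7]
gripper_width: 0.145
grasp_force: 59.2
```

Request:
{"op": "play_rows", "data": {
  "commands": [
    [0,0,0.5,0,0,0],
    [0,0,0,0,0,0]
  ]
}}

```text
time: 12.27
tool_pos: [0.5247, 0.1943, 0.0866]
tool_rot: [0.0, 1.0, -0.03, -0.0]
contact_force: [-1.7, -4.7, 3.7]
gripper_width: 0.141
grasp_force: 59.6
```

Request:
{"op": "play_rows", "data": {
  "commands": [
    [0,0,0.4,0,0,0],
    [0,0,0,0,0,0]
  ]
}}

```text
time: 12.43
tool_pos: [0.5247, 0.1943, 0.0866]
tool_rot: [0.0, 1.0, -0.03, -0.0]
contact_force: [-2.6, -4.5, 7.1]
gripper_width: 0.146
grasp_force: 59.8
```

Request:
{"op": "play_rows", "data": {
  "commands": [
    [0,0,0,0,0,0],
    [0,0,0,0,0,0],
    [0,0,0,0,0,0],
    [0,0,0,0,0,0]
  ],
  "hand": 40
}}

```text
time: 12.77
tool_pos: [0.5245, 0.1949, 0.0855]
tool_rot: [-0.001, 1.0, -0.03, -0.0]
contact_force: [-0.5, 0.5, 0.1]
gripper_width: 0.465
grasp_force: 0.0
```

Request:
{"op": "play_rows", "data": {
  "commands": [
    [0,0,-5,0,0,0],
    [0,0,-10,0,0,0],
    [0,0,-20,0,0,0],
    [0,0,-30,0,0,0],
    [0,0,-30,0,0,0]
  ]
}}

```text
time: 13.18
tool_pos: [0.5241, 0.1943, 0.1818]
tool_rot: [-0.0, 1.0, -0.03, -0.001]
contact_force: [-0.1, 0.2, 0.3]
gripper_width: 0.463
grasp_force: 0.0
```

Request:
{"op": "play_rows", "data": {
  "commands": [
    [-5,30,-20,0,0,0],
    [-5,35,0,0,0,0],
    [-5,35,0,0,0,0],
    [-5,35,0,0,0,0],
    [-5,35,0,0,0,0]
  ]
}}

```text
time: 13.6
tool_pos: [0.4892, 0.025, 0.2022]
tool_rot: [-0.0, 1.0, -0.03, 0.001]
contact_force: [-0.5, -0.4, -0.6]
gripper_width: 0.468
grasp_force: 0.0
```

Request:
{"op": "play_rows", "data": {
  "commands": [
    [0,30,0,0,0,0],
    [0,20,0,0,0,0],
    [0,0,0,0,0,0],
    [0,0,0,0,0,0]
  ]
}}

```text
time: 13.93
tool_pos: [0.4865, -0.0243, 0.2017]
tool_rot: [-0.0, 1.0, -0.032, 0.001]
contact_force: [0.3, 1.2, 0.2]
gripper_width: 0.467
grasp_force: 0.0
```

Run:
```python
from h import *
t=cam("top"); s=cam("scene")
R=lambda im,k:cv2.resize(im,None,fx=k,fy=k,interpolation=cv2.INTER_CUBIC)[:,:,::-1]
cv2.imwrite("pics/f.png",np.hstack([R(t["image"][150:250,280:380],4),R(s["image"][150:250,270:370],4)]))
```

```text
(no output)
```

View pics/f.png

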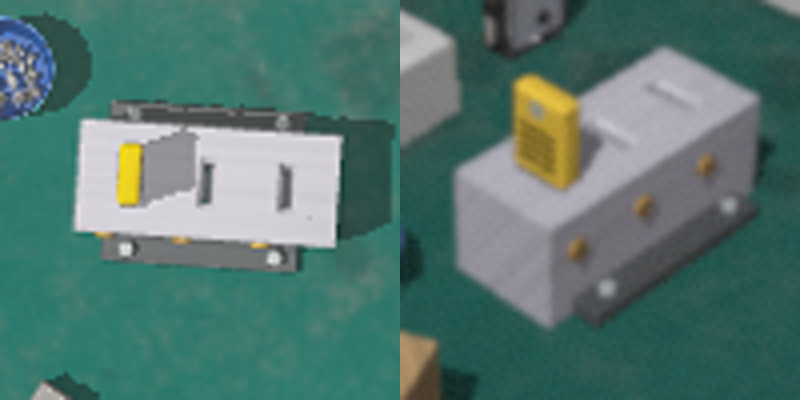

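The feeler stands upright in the left gap, at about (130,174) in the top half and (547,130) in the scene half. Its handle lies flush on the block's top, and the robot is clear of it.

```bash
python3 -c "
from plant import manip
print(manip.job_done())"
```

```text
the job is handed in; nothing more can be done
None
```

The feeler stands by itself, fully home, in the left gap (fixture +y end); I tried only this gap, because the feel matched the right one: about 4–5 N sideways, a peak near 5 N at the slope, then 2–3 N of steady drag. The job is handed in at about 14 s, but no verdict came back.

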